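Slide the egg-drying board home in its rack and latch it

TASK

With a fingertip, push the egg-drying board along the rails of its wooden rack until it drops flat into the notch at the closed end, next to the little wooden turn-button, then push that turn-button round by its peg until it lies fully across the board's edge. The board is only to be slid, never lifted, and the mug, glue bottle and paint jar must stay standing where they are. Finish with the hand clear of everything.

Things in the scene. Friction and masses are not known exactly. Their poses are not given: they have to be found in the camera images.
- rack: Wooden rack fixed to the bench, 450 x 210 mm, open on top and at its right end. Origin on the bench; x across (away from the robot at yaw 0), y along the rails in the sliding direction (to the robot's left), z up. Side cheeks from y = -230 to 220 mm, 17.5 mm thick, tops at z = 82, inner faces at x = +-87.5 mm. A solid end block (y = 162.5 to 220, full width, top z = 70 mm) closes the left end.
- rails (a point): Point midway between the two rails at their right (open) end, at rail height: (0, -230, 70) mm in the rack's frame. The rails are ledges from |x| = 55 to 88 mm, top z = 70 mm. Between them the rack is open (110 mm) down to two slats below z = 20 mm, so a finger can stand there behind the board.
- seat (a point): Centre of the notch, at its floor: (0, 90, 63) mm in the rack's frame. From y = 17.5 to 162.5 mm both rails are cut 7 mm lower, to z = 63 mm; the end block stops the board there. The board's origin comes within 3 mm of this point along the rack when seated.
- board: Loose plywood board, 170 mm across the rails (x), 140 mm along them (y), 10 mm thick, 0.2 to 0.4 kg, six pegs 8 mm thick and 22 mm tall on top (x = -50, 0, 50; y = -30, 12 mm). Origin: centre of its underside. It starts on the rails (underside 70 mm above the bench), right of the notch, side play 2.5 mm.
- board_rear (a point): Middle of the board's rear (right) edge, half-way up: (0, -70, 5) mm in the board's frame. Pushed here along the rack's +y, the board first tips its front edge down into the notch; the rear edge drops 7 mm when it is all the way in (5 mm of play along the rack). Seated, its underside is 63 and its top 73 mm above the bench.
- latch (a joint): Turn-button hinge, rad. 0: arm points along the rack's -x, clear of the board; grows anticlockwise seen from above; 1.57 (stop): arm along the rack's -y, across the seated board's edge. Under 1 N at the peg moves it; it stays where left. Its underside, 76 mm above the bench, clears a seated board (73) but not one still on the rails (80).
- pivot (a point): Pivot of the turn-button on the end block, (50, 190, 76) mm in the rack's frame.
- latch_peg (a point): Middle of the turn-button's upright wooden peg, 14 mm thick, 30 mm tall (84 to 114 mm above the bench), 60 mm from the pivot; its middle is at 99 mm. The arm below it is 8 mm thick, 22 mm wide, with its top 84 mm above the bench.
- mug: Bystander: ceramic mug, 84 mm wide, 95 mm tall, origin under its centre. Stands beyond the rack.
- glue: Bystander: white glue bottle, 52 mm thick, 120 mm tall, origin under its centre. Stands beyond the rack.
- paintjar: Bystander: paint jar, 60 mm thick, 65 mm tall, origin under its centre. Stands beyond the rack.
There are look-alikes about, which are no part of the job. Of the things that look like the board, the largest one is meant.

How it is judged:
On the way, in this order (a step that is already met when the one before it is completed fails the run):
1. the board lies flat in the notch, the turn-button not yet turned (z of board in the frame of rack between 0.06 and 0.0655 m and y of board in the frame of rack between 0.083 and 0.097 m and angle between board's own z axis and vertical below 0.03 rad and value of joint latch below 1 rad), for 0.2 s.
2. the turn-button is turned across the board's edge (value of joint latch above 1.35 rad), for 0.2 s.
At the end, for the whole second after the job is handed in: The board lies flat in the notch (underside 60 to 65.5 mm above the bench, within 7 mm of the notch's centre along the rack, tilt under 0.03 rad) and at rest; the turn-button is at more than 1.35 rad; the bystanders stand upright (z of board in the frame of rack between 0.06 and 0.0655 m and y of board in the frame of rack between 0.083 and 0.097 m and angle between board's own z axis and vertical below 0.03 rad and value of joint latch above 1.35 rad and linear speed of board below 0.01 m/s and angle between each of mug, glue, paintjar's own z axis and vertical below 0.1 rad); the robot touches nothing.
It fails at once if the board is lifted off its rails or tipped up (z of board in the frame of rack above 0.082 m or angle between board's own z axis and vertical above 0.25 rad).
It fails at once if a bystander is pushed more than 30 mm or tipped (distance of any of mug, glue, paintjar from where it was at the start of the episode above 0.03 m or angle between any of mug, glue, paintjar's own z axis and vertical above 0.35 rad).
It also fails if it takes over 58 s, if anything falls off the work surface, if the arm or the gripper's body presses on something with over 40 N, if the wrist force passes 120 N, or if a joint passes its speed limit or range.

ROBOT

A 6-joint arm with a two-finger parallel gripper is mounted at the origin on the work surface. World frame = base frame: x ahead of the robot, y to its left, z up, the work surface at z = 0. Lengths are in m, angles in rad, forces in N, time in s.
With the tool pointing down it reaches from about 0.4 to 0.825 m from the base axis. Payload 7 kg.
Tool frame: the origin (TCP) lies at the very end of the fingers, on their centre line; the grasp point (between the pads) lies 19 mm behind it; z points along the fingers, y is the line along which they close (so a half turn about z gives the same grasp; the last joint's range is limited). The gripper opens to 88 mm and grips with 3 to 60 N. Pads are 19 mm wide; open, the fingers measure 130 mm over their backs; the gripper's body (78 mm by 193 mm) begins 47 mm behind the grasp point.
Start: joints at [1.599, 0.359, 0.012, 0, -1.224, -0.288], TCP at [0.173, 0.652, 0.227] pointing down, gripper open.
Joint ranges: [-3.07, 3.07], [-1.43, 2.12], [-1.02, 1.25], [-3.03, 1.67], [-3.05, -0], [-3.03, 3.03]. Speed limits (rad/s): [2.39, 2.39, 3.01, 3.14, 3.14, 3.14].

INTERFACE

Orientations are given as a unit quaternion [w, x, y, z].
In Python, from cell import telemetry, vision, env, silhouettes, mark_of gives the robot as it stands.
- The arm moves only by the tool move_arm, never from a script. Its argument "plan" is a list of rows, each a list of 7 numbers: the shift along the tool's x, y, z scaled (see below), then the turn, a rotation vector about the tool's x, y, z scaled (see below), then the finger opening in mm, from 0 to 87.6. In form: [[x, y, z, ax, ay, az, jaw], ...]. A call has 1 to 5 rows; each row shifts and turns the commanded pose from where the row before left it, along the tool's axes as they then stand; what a row does not reach is not made up. The controller multiplies each number of a shift by 2 cm and each number of a turn by 4 degrees. A row lasts 1/12 s, in which the tool goes at most 41.7 mm and 7.16 degrees, less where a joint would pass 70% of its speed; a pose out of reach is approached as far as the arm can. A call with a number of a shift or a turn outside -1 to 1 is refused whole. A call with a gripper value outside its range is refused whole. The fingers move at their own pace and stop on an object; "squeeze" is the grip in N (left out, the last holds). Time passes only in rows, so rows that do not move let the fingers close. It gives the time, the measured TCP pose, the force, the opening and the grip force at its end, in the units of the state.
- telemetry.read_state(): the state, without advancing time (a new reading comes with each control period).
- vision.snapshot(name): name is "side" or "top"; returns the picture (480x640x3 uint8, red, green, blue); there is no depth.
- vision.camera_params(name): a dict with "vertical_fov" (degrees; the focal length in pixels is half the picture's height over the tangent of half this angle, whatever the lens; pixels are square), "cx", "cy" (the principal point, pixels), "pose" (4x4, takes a point from camera to world coordinates). Camera axes: x right, y down, z forward; pixel columns grow to the right and rows downward; lengths in m; the calibration is good to about 2 mm. A picture is of the moment at which its call begins. camera_params takes no time and is no camera call.
- env.close_job(): hands the job in; it is judged then, once.
Trained networks look in the newest picture that a camera, given by its name, has taken for a name from the list of things; names that differ only in an ending like _2 or _b are one class to them, and where a whole thing is asked for, a point or a joint stands for the part that bears it (a point fixed in the world has none). Each returns a list of dicts, best first, with "score" (0 to 1); they miss things now and then, are a little off and sometimes report something else, mostly with a low value. They report only what shows in the picture. A call takes as long as a camera call. They do not tell look-alikes from the thing itself.
- silhouettes(target, camera): "region" (480x640 bool, what is visible of it).
- mark_of(target, camera): "xyz" ([x, y, z] in m, in world coordinates, good to about 4 mm: a listed point, or the origin of a listed thing).
The state is a dict: "t": time; "joints": joint angles; "joint_velocities": joint speeds; "joint_efforts": joint torques, N m; "ee_pos": TCP position; "tcp_rot": TCP orientation; "contact_force": force on the tool from outside, world axes, zero at the start; "moment": the same for the moment, N m; "finger_gap": opening from 0.0 (shut) to 1.0 (fully open); "grasp_force": force on a finger pad.
Only numpy, scipy, OpenCV 4.12 (cv2) and the standard library are available. Lean on these libraries where they do the work, as an engineer would, in place of code of your own. Each camera call takes 0.05 s, during which the arm holds its last target. There are 200 camera calls.

## Working session

There is one attempt and no reset: what is moved stays moved. The work goes in short steps, Python scripts to look and compute and a tool call to move; the robot and the scene stay as the last step left them, time stands still between calls to the robot, and variables do not carry over. Pictures are saved under pics/ and viewed, at most 10 in all, crops included, and the job is handed in when it is done.

Besides the shell and the picture viewer there is one more tool, called after "Call:" by a JSON object that holds its "name" and its "arguments". move_arm: Moves the arm, as the interface text tells. Its arguments: {"type":"object","properties":{"plan":{"type":"array","items":{"type":"array","items":{"type":"number"}}},"squeeze":{"type":"number"}},"required":["plan"]}

```bash
mkdir -p pics; ls
python3 - <<'E'
from cell import telemetry, vision, env, silhouettes, mark_of
import cv2,numpy as np
s=telemetry.read_state(); print(s['t'],s['ee_pos'],s['tcp_rot'],s['finger_gap'])
for c in ('top','side'):
    im=vision.snapshot(c); cv2.imwrite(f'pics/{c}0.png',im[:,:,::-1])
    p=vision.camera_params(c); print(c,p['vertical_fov'],p['cx'],p['cy'],np.round(p['pose'],3).tolist())
    for n in ('rack','rails','seat','board','board_rear','pivot','latch_peg'):
        print(c,n,[(np.round(d['xyz'],3).tolist(),round(d['score'],2)) for d in mark_of(n,c)])
E
```

```text
pics
0.0 [0.17329428 0.65186704 0.22564262] [ 8.12187919e-04  9.91565268e-01 -1.29605777e-01 -5.26303841e-05] 1.0014409770770392
top 46.580479764797246 324.45540739519697 237.0630037529739 [[0.024, -0.996, 0.08, 0.5], [-1.0, -0.025, -0.014, -0.061], [0.016, -0.08, -0.997, 1.32], [0.0, 0.0, 0.0, 1.0]]
top rack []
top rails [([0.593, -0.205, 0.073], 0.69), ([0.566, -0.077, 0.071], 0.48)]
top seat [([0.529, 0.11, 0.062], 0.97)]
top board [([0.567, -0.079, 0.069], 0.89), ([0.745, -0.389, -0.0], 0.7), ([0.478, -0.333, -0.0], 0.55)]
top board_rear [([0.578, -0.147, 0.073], 0.91), ([0.514, -0.365, 0.005], 0.91), ([0.718, -0.435, 0.005], 0.6)]
top pivot [([0.559, 0.215, 0.075], 0.63)]
top latch_peg [([0.501, 0.192, 0.1], 0.62)]
side 44.93426216508694 321.84928957104376 233.6443379504235 [[0.994, -0.083, 0.075, 0.551], [-0.112, -0.71, 0.696, -0.768], [-0.005, -0.699, -0.715, 0.777], [0.0, 0.0, 0.0, 1.0]]
side rack []
side rails [([0.593, -0.205, 0.071], 0.84)]
side seat []
side board [([0.478, -0.336, 0.005], 0.77), ([0.563, -0.073, 0.069], 0.75), ([0.744, -0.386, 0.002], 0.65)]
side board_rear [([0.725, -0.43, 0.006], 0.8), ([0.581, -0.15, 0.072], 0.79), ([0.511, -0.369, 0.004], 0.64)]
side pivot [([0.559, 0.216, 0.075], 0.82)]
side latch_peg [([0.5, 0.19, 0.102], 0.59)]
```

View pics/top0.png

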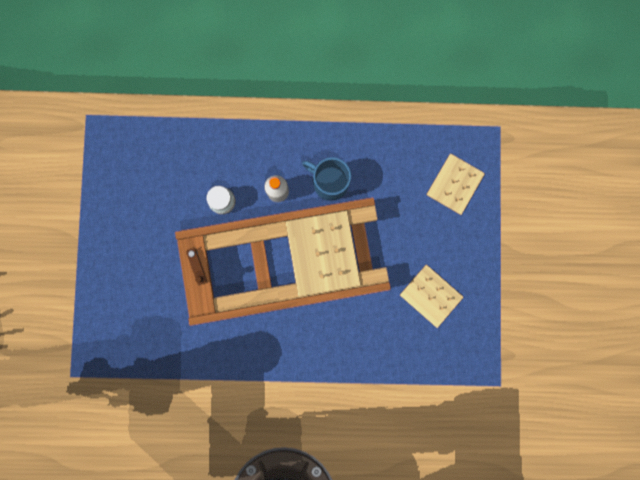

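View pics/side0.png

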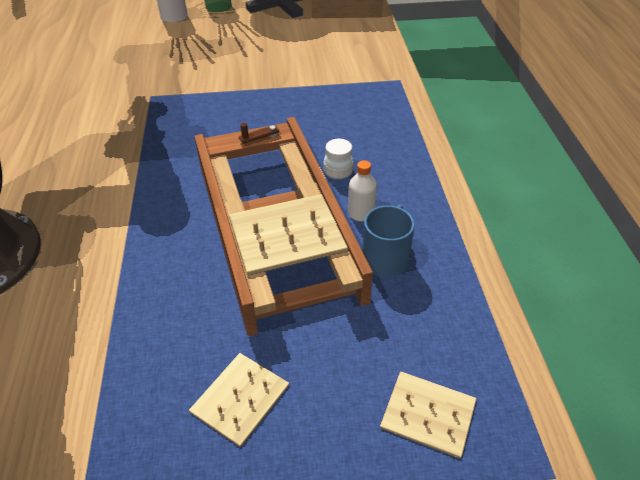

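Three things look like the board: top-picture pixels (323,254), which lies on the rack's rails, plus (456,184) and (431,296), both loose on the mat. The first fits because it is the largest, sits in the rack and is at z ≈ 0.07. I'll confirm with a crop.

```bash
python3 - <<'E'
import cv2
im=cv2.imread('pics/top0.png'); cv2.imwrite('pics/crop.png',cv2.resize(im[140:340,160:500],None,fx=2.3,fy=2.3,interpolation=cv2.INTER_CUBIC))
E
cat > h.py <<'E'
from cell import telemetry, vision, env, silhouettes, mark_of
import numpy as np
from scipy.spatial.transform import Rotation as R
O=np.array([.5469,.0218]); A=np.radians(11.45)
M=np.array([[np.cos(A),np.sin(A)],[-np.sin(A),np.cos(A)]])  # world -> rack
rk=lambda p: np.round(1000*M@(np.asarray(p)[:2]-O),1)
def st():
    s=telemetry.read_state(); w,x,y,z=s['tcp_rot']; m=R.from_quat([x,y,z,w]).as_matrix()
    print('t',round(s['t'],2),'tcp rack',rk(s['ee_pos']),'z',round(s['ee_pos'][2]*1000,1),'toolx heading vs rack',np.round(np.degrees(np.arctan2(m[1,0],m[0,0])-A),1),'down',np.round(m[:,2],3),'F',np.round(s['contact_force'],1),'gap',round(s['finger_gap'],2))
def look(names,cams=('top','side')):
    for c in cams:
        vision.snapshot(c)
        for n in names:
            print(c,n,[(rk(d['xyz']),round(1000*d['xyz'][2]),round(d['score'],2)) for d in mark_of(n,c)])
E
```

```text
(no output)
```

View pics/crop.png

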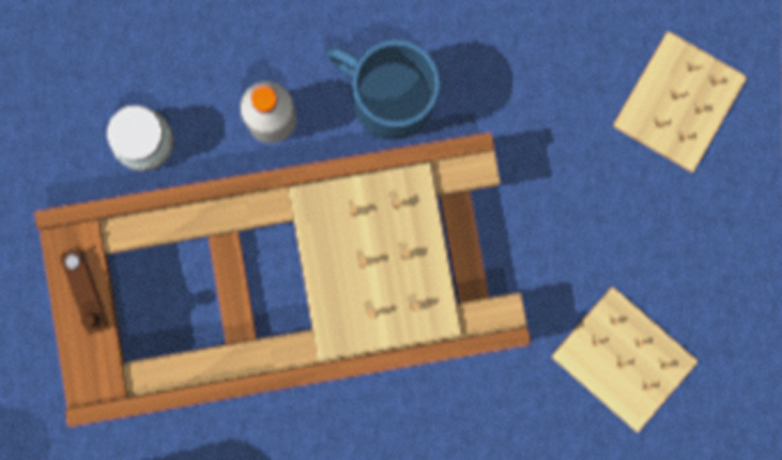

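Call:
{"name": "move_arm", "arguments": {"plan": [[0,0,0,0,0,1,30],[0,0,0,0,0,1,30],[0,0,0,0,0,1,30],[0,0,0,0,0,1,30],[0,0,0,0,0,1,30]]}}

```text
t: 1.22
ee_pos: [0.1734, 0.6523, 0.2266]
tcp_rot: [0.0, 0.953, -0.301, 0.0]
contact_force: [0.4, -0.5, -0.2]
finger_gap: 0.683
grasp_force: 0.0
```

Call:
{"name": "move_arm", "arguments": {"plan": [[0,0,0,0,0,1,30],[0,0,0,0,0,1,30],[0,0,0,0,0,1,30],[0,0,0,0,0,1,30],[0,0,0,0,0,1,30]]}}

```text
t: 1.63
ee_pos: [0.1734, 0.6523, 0.2266]
tcp_rot: [0.0, 0.887, -0.462, -0.0]
contact_force: [-0.3, 0.4, -0.5]
finger_gap: 0.352
grasp_force: 0.0
```

Call:
{"name": "move_arm", "arguments": {"plan": [[0,0,0,0,0,1,30],[0,0,0,0,0,1,30],[0,0,0,0,0,1,30],[0,0,0,0,0,1,30],[0,0,0,0,0,1,30]]}}

```text
t: 2.05
ee_pos: [0.1734, 0.6523, 0.2266]
tcp_rot: [-0.0, 0.793, -0.609, -0.0]
contact_force: [-0.1, -0.6, 0.8]
finger_gap: 0.341
grasp_force: 0.0
```

```bash
python3 -c "from h import *; st()"
```

```text
t 2.05 tcp rack [-240.9  692.1] z 226.6 toolx heading vs rack -86.5 down [-0.  0. -1.] F [-0.1 -0.6  0.8] gap 0.34
```

The crop confirms it: the board on the rails is the largest, centred at about crop (378,262). The turn-button's dark peg is at crop (93,320), clear of the board. Now I'll move the hand above the gap behind the board.

Call:
{"name": "move_arm", "arguments": {"plan": [[0,0,0,0,0,0.9,30],[1,-0.6,0,0,0,0,30],[1,-0.6,0,0,0,0,30],[1,-0.6,0,0,0,0,30],[1,-0.6,0,0,0,0,30]]}}

```text
t: 2.47
ee_pos: [0.2369, 0.5828, 0.2265]
tcp_rot: [0.0, 0.775, -0.632, 0.0]
contact_force: [-0.8, -0.5, 0.1]
finger_gap: 0.342
grasp_force: 0.0
```

Call:
{"name": "move_arm", "arguments": {"plan": [[1,-0.6,0,0,0,0,30],[1,-0.6,0,0,0,0,30],[1,-0.6,0,0,0,0,30],[1,-0.6,0,0,0,0,30],[1,-0.6,0,0,0,0,30]]}}

```text
t: 2.88
ee_pos: [0.3158, 0.4966, 0.2268]
tcp_rot: [-0.0, 0.775, -0.633, -0.0]
contact_force: [0.5, -0.4, -0.3]
finger_gap: 0.341
grasp_force: 0.0
```

Call:
{"name": "move_arm", "arguments": {"plan": [[1,-0.6,0,0,0,0,30],[1,-0.6,0,0,0,0,30],[1,-0.6,0,0,0,0,30],[1,-0.6,0,0,0,0,30],[1,-0.6,0,0,0,0,30]]}}

```text
t: 3.3
ee_pos: [0.3946, 0.4106, 0.2268]
tcp_rot: [-0.0, 0.774, -0.633, -0.0]
contact_force: [0.2, 0.8, -0.2]
finger_gap: 0.341
grasp_force: 0.0
```

Call:
{"name": "move_arm", "arguments": {"plan": [[1,-0.6,0,0,0,0,30],[1,-0.6,0,0,0,0,30],[1,-0.6,0,0,0,0,30],[1,-0.6,0,0,0,0,30],[1,-0.6,0,0,0,0,30]]}}

```text
t: 3.72
ee_pos: [0.4733, 0.3246, 0.2268]
tcp_rot: [-0.0, 0.775, -0.633, -0.0]
contact_force: [0.6, 0.7, 0.9]
finger_gap: 0.341
grasp_force: 0.0
```

Call:
{"name": "move_arm", "arguments": {"plan": [[1,0,0,0,0,0,30],[1,0,0,0,0,0,30],[1,0,0,0,0,0,30],[1,0,0,0,0,0,30],[1,0,0,0,0,0,30]]}}

```text
t: 4.13
ee_pos: [0.4928, 0.2265, 0.2267]
tcp_rot: [-0.0, 0.774, -0.633, 0.0]
contact_force: [0.5, 0.0, -0.2]
finger_gap: 0.34
grasp_force: 0.0
```

Call:
{"name": "move_arm", "arguments": {"plan": [[1,0,0,0,0,0,30],[1,0,0,0,0,0,30],[1,0,0,0,0,0,30],[1,0,0,0,0,0,30],[1,0,0,0,0,0,30]]}}

```text
t: 4.55
ee_pos: [0.5127, 0.1285, 0.2268]
tcp_rot: [-0.0, 0.775, -0.633, 0.0]
contact_force: [0.2, -1.1, -0.2]
finger_gap: 0.344
grasp_force: 0.0
```

Call:
{"name": "move_arm", "arguments": {"plan": [[1,0,0,0,0,0,30],[1,0,0,0,0,0,30],[1,0,0,0,0,0,30],[1,0,0,0,0,0,30],[1,0,0,0,0,0,30]]}}

```text
t: 4.97
ee_pos: [0.5327, 0.0305, 0.2268]
tcp_rot: [-0.0, 0.774, -0.633, 0.0]
contact_force: [0.7, 0.3, -0.3]
finger_gap: 0.346
grasp_force: 0.0
```

Call:
{"name": "move_arm", "arguments": {"plan": [[1,0,0,0,0,0,30],[1,0,0,0,0,0,30],[1,0,0,0,0,0,30],[1,0,0,0,0,0,30],[1,0,0,0,0,0,30]]}}

```text
t: 5.38
ee_pos: [0.5526, -0.0674, 0.2267]
tcp_rot: [-0.0, 0.775, -0.633, 0.0]
contact_force: [0.6, 0.4, -0.1]
finger_gap: 0.344
grasp_force: 0.0
```

```bash
python3 -c "from h import *; st()"
```

```text
t 5.38 tcp rack [-12.1 -88.6] z 226.7 toolx heading vs rack -89.9 down [ 0.  0. -1.] F [ 0.6  0.4 -0.1] gap 0.34
```

Call:
{"name": "move_arm", "arguments": {"plan": [[1,-0.2,0,0,0,0,30],[1,-0.2,0,0,0,0,30],[1,-0.2,0,0,0,0,30],[1,0,0,0,0,0,30],[1,0,0,0,0,0,30]]}}

```text
t: 5.8
ee_pos: [0.5845, -0.163, 0.2266]
tcp_rot: [-0.0, 0.774, -0.633, 0.0]
contact_force: [-0.8, 0.6, -0.0]
finger_gap: 0.342
grasp_force: 0.0
```

Call:
{"name": "move_arm", "arguments": {"plan": [[1,0,0,0,0,0,30],[0,0,1,0,0,0,30],[0,0,1,0,0,0,30],[0,0,1,0,0,0,30],[0,0,1,0,0,0,30]]}}

```text
t: 6.22
ee_pos: [0.5882, -0.1819, 0.1459]
tcp_rot: [-0.0, 0.774, -0.633, 0.0]
contact_force: [0.6, 0.3, -0.1]
finger_gap: 0.344
grasp_force: 0.0
```

Run:
```python
from h import *; import cv2
st(); look(['board_rear','rails','board'],['side']); cv2.imwrite('pics/s1.png',vision.snapshot('side')[80:360,150:450,::-1].repeat(2,0).repeat(2,1))
```

```text
t 6.22 tcp rack [ 1.000e-01 -2.079e+02] z 145.9 toolx heading vs rack -90.0 down [ 0.001  0.    -1.   ] F [ 0.6  0.3 -0.1] gap 0.34
side board_rear [(array([-111.3, -378. ]), 5, 0.75), (array([   0. , -171.7]), 72, 0.58), (array([  80.7, -478.4]), 6, 0.55)]
side rails [(array([  -1., -231.]), 71, 0.58)]
side board [(array([-133.2, -332.2]), 3, 0.93), (array([ -3.7, -99.1]), 70, 0.88), (array([ 110.2, -440.3]), 3, 0.59), (array([ 170.1, -149. ]), -3, 0.35)]
```

View pics/s1.png

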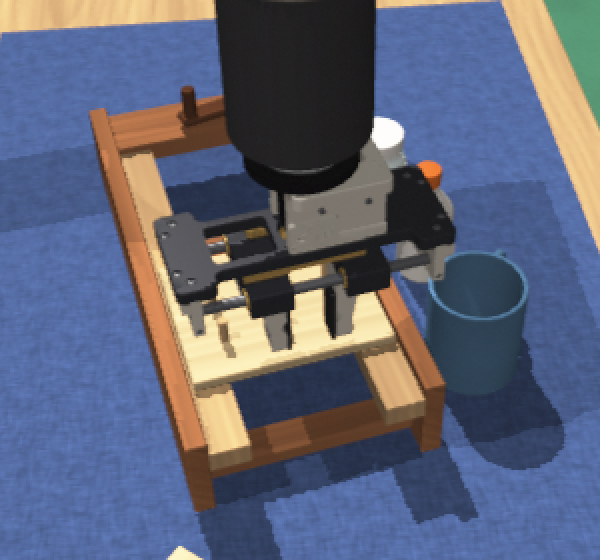

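The side crop shows both fingertips at (280,345) and (340,335), above the gap behind the board. The far end of the gripper is close to the mug at (475,290), so I'll check that clearance.

Run:
```python
from h import *
look(['mug','glue','paintjar'])
```

```text
top mug [(array([ 164.5, -148.9]), 4, 0.91)]
top glue [(array([165.2, -19.4]), 0, 0.65)]
top paintjar [(array([164.3, 106.7]), -1, 0.54)]
side mug [(array([ 173.2, -150.8]), -1, 0.65), (array([  -6.4, -101.5]), 70, 0.2)]
side glue [(array([166.9, -14.5]), -1, 0.85)]
side paintjar [(array([164.3, 110.9]), 2, 0.51)]
```

Call:
{"name": "move_arm", "arguments": {"plan": [[0,0,1,0,0,0,30],[0,0,1,0,0,0,30],[0,0,1,0,0,0,30],[0,0,0.8,0,0,0,30],[0,0,0.5,0,0,0,30]]}}

```text
t: 7.28
ee_pos: [0.5873, -0.1816, 0.0588]
tcp_rot: [0.001, 0.774, -0.633, -0.001]
contact_force: [-0.5, -0.0, 0.1]
finger_gap: 0.343
grasp_force: 0.0
```

Call:
{"name": "move_arm", "arguments": {"plan": [[-0.5,0,0,0,0,0,30],[-0.4,0,0,0,0,0,30],[-0.3,0,0,0,0,0,30],[-0.3,0,0,0,0,0,30],[-0.3,0,0,0,0,0,30]]}}

```text
t: 7.7
ee_pos: [0.5817, -0.1458, 0.0617]
tcp_rot: [-0.0, 0.775, -0.632, 0.001]
contact_force: [0.4, -3.0, 0.5]
finger_gap: 0.34
grasp_force: 1.4
```

```bash
python3 -c "
from h import *; st(); look(['board_rear','board'],['top'])"
```

```text
t 7.7 tcp rack [   0.8 -171.1] z 61.7 toolx heading vs rack -89.9 down [ 0.002 -0.    -1.   ] F [ 0.4 -3.   0.5] gap 0.34
top board_rear [(array([  79.3, -481.2]), 3, 0.86), (array([-108.9, -373.8]), 3, 0.59)]
top board [(array([-139.4, -334.6]), -2, 0.94), (array([  1.1, -92.5]), 68, 0.88), (array([ 109.4, -447.2]), -1, 0.55)]
```

Call:
{"name": "move_arm", "arguments": {"plan": [[-0.4,0,0.1,0,0,0,30],[-0.4,0,0.1,0,0,0,30],[-0.4,0,0,0,0,0,30],[-0.4,0,0,0,0,0,30],[-0.4,0,0,0,0,0,30]]}}

```text
t: 8.27
ee_pos: [0.5732, -0.1067, 0.0569]
tcp_rot: [-0.0, 0.774, -0.633, 0.0]
contact_force: [1.0, -5.3, 4.7]
finger_gap: 0.341
grasp_force: 2.4
```

Call:
{"name": "move_arm", "arguments": {"plan": [[-0.4,0,0,0,0,0,30],[-0.4,0,0,0,0,0,30],[-0.4,0,0,0,0,0,30],[-0.4,0,0,0,0,0,30],[-0.4,0,0,0,0,0,30]]}}

```text
t: 8.68
ee_pos: [0.5648, -0.0672, 0.0565]
tcp_rot: [0.0, 0.775, -0.633, -0.0]
contact_force: [0.7, -4.0, 4.1]
finger_gap: 0.343
grasp_force: 2.3
```

```bash
python3 -c "
from h import *; st(); look(['board'],['top'])"
```

```text
t 8.68 tcp rack [ -0.1 -90.7] z 56.5 toolx heading vs rack -89.9 down [-0. -0. -1.] F [ 0.7 -4.   4.1] gap 0.34
top board [(array([-141. , -332.3]), 0, 0.93), (array([ 111. , -441.7]), -1, 0.76), (array([166.6, 104.9]), -2, 0.66)]
```

Call:
{"name": "move_arm", "arguments": {"plan": [[-0.4,0,0,0,0,0,30],[-0.4,0,0,0,0,0,30],[-0.4,0,0,0,0,0,30],[-0.4,0,0,0,0,0,30],[-0.4,0,0,0,0,0,30]]}}

```text
t: 9.2
ee_pos: [0.5568, -0.0281, 0.0564]
tcp_rot: [0.0, 0.774, -0.633, -0.0]
contact_force: [0.7, -3.1, 1.4]
finger_gap: 0.341
grasp_force: 1.5
```

Call:
{"name": "move_arm", "arguments": {"plan": [[-0.4,0,0,0,0,0,30],[-0.4,0,0,0,0,0,30],[-0.4,0,0,0,0,0,30],[-0.4,0,0,0,0,0,30],[-0.2,0,0,0,0,0,30]]}}

```text
t: 9.62
ee_pos: [0.5494, 0.0077, 0.0564]
tcp_rot: [-0.0, 0.775, -0.633, -0.0]
contact_force: [0.1, -1.3, -0.9]
finger_gap: 0.342
grasp_force: 0.8
```

Run:
```python
from h import *; import cv2
st(); look(['board','latch_peg']); cv2.imwrite('pics/s2.png',vision.snapshot('side')[80:360,150:450,::-1].repeat(2,0).repeat(2,1))
```

```text
t 9.62 tcp rack [ -0.3 -14.3] z 56.4 toolx heading vs rack -89.9 down [-0.  0. -1.] F [ 0.1 -1.3 -0.9] gap 0.34
top board [(array([-140.3, -334.9]), 0, 0.82), (array([ 111.2, -444.1]), 0, 0.59)]
top latch_peg []
side board [(array([-4.9, 69.6]), 64, 0.87), (array([-135.7, -333.2]), 2, 0.69), (array([ 112.3, -439.9]), 1, 0.55)]
side latch_peg [(array([ -9.9, 174.7]), 100, 0.56)]
```

View pics/s2.png

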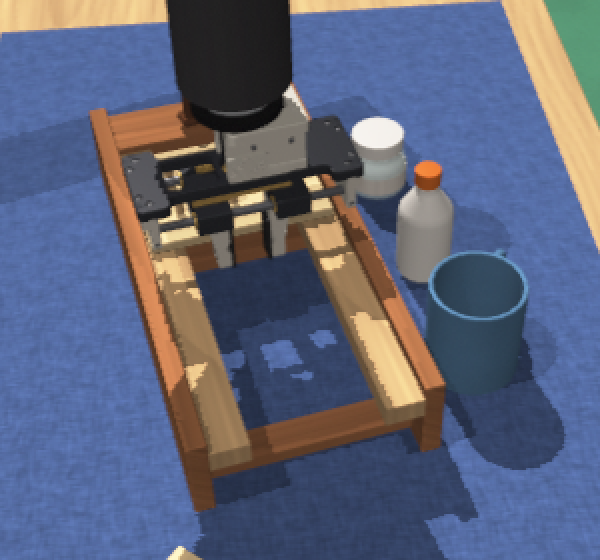

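The side crop shows the board tipped into the notch, pushed squarely by both fingertips at (225,260) and (275,250), with the bystanders untouched. About 22 mm remains.

Call:
{"name": "move_arm", "arguments": {"plan": [[-0.2,0,0,0,0,0,30],[-0.2,0,0,0,0,0,30],[-0.2,0,0,0,0,0,30],[-0.2,0,0,0,0,0,30],[-0.1,0,0,0,0,0,30]]}}

```text
t: 10.38
ee_pos: [0.5461, 0.0246, 0.0565]
tcp_rot: [0.0, 0.775, -0.633, -0.0]
contact_force: [-0.2, -1.2, -0.3]
finger_gap: 0.338
grasp_force: 0.2
```

Call:
{"name": "move_arm", "arguments": {"plan": [[-0.1,0,0,0,0,0,30],[-0.1,0,0,0,0,0,30],[-0.1,0,0,0,0,0,30]]}}

```text
t: 10.63
ee_pos: [0.545, 0.0293, 0.0566]
tcp_rot: [0.001, 0.775, -0.632, 0.0]
contact_force: [6.5, -19.6, -1.1]
finger_gap: 0.34
grasp_force: 10.0
```

```bash
python3 -c "
from h import *; st(); look(['board'],['side'])"
```

```text
t 10.63 tcp rack [-0.4  7.7] z 56.6 toolx heading vs rack -89.9 down [-0.001 -0.002 -1.   ] F [  6.5 -19.6  -1.1] gap 0.34
side board [(array([ 110.1, -440.5]), 0, 0.96), (array([-7. , 87.6]), 61, 0.82), (array([-136.2, -335.8]), 4, 0.61)]
```

Call:
{"name": "move_arm", "arguments": {"plan": [[0.3,0,0,0,0,0,30],[1,0,0,0,0,0,30],[1,0,0,0,0,0,30],[0.5,0,0,0,0,0,30],[0,0,0,0,0,0,30]]}}

```text
t: 11.15
ee_pos: [0.5566, -0.0263, 0.0566]
tcp_rot: [-0.0, 0.774, -0.633, 0.0]
contact_force: [0.8, -0.6, -0.1]
finger_gap: 0.343
grasp_force: 0.0
```

Run:
```python
from h import *; import cv2
st(); look(['board'],['side']); cv2.imwrite('pics/s3.png',cv2.resize(vision.snapshot('side')[110:260,180:380,::-1],None,fx=4,fy=4))
```

```text
t 11.15 tcp rack [ -0.  -49.1] z 56.6 toolx heading vs rack -90.0 down [ 0.  0. -1.] F [ 0.8 -0.6 -0.1] gap 0.34
side board [(array([ 109.9, -441.2]), 2, 0.83), (array([-136.4, -333.3]), 4, 0.77), (array([-3.4, 87.9]), 64, 0.75)]
```

View pics/s3.png

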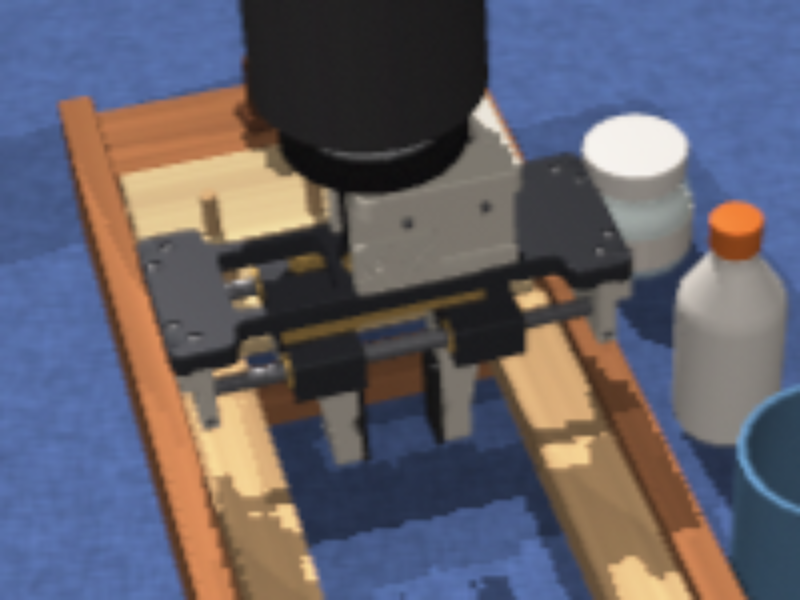

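The hand still hides most of the board, so I'll lift and move to the robot's side for a clear view.

Call:
{"name": "move_arm", "arguments": {"plan": [[0,0,-1,0,0,0,0],[0,0,-1,0,0,0,0],[0,0,-1,0,0,0,0],[0,0,-1,0,0,0,0],[0,0,-1,0,0,0,0]]}}

```text
t: 11.72
ee_pos: [0.5561, -0.024, 0.1576]
tcp_rot: [-0.0, 0.775, -0.632, -0.0]
contact_force: [0.5, -0.9, 0.2]
finger_gap: 0.031
grasp_force: 0.0
```

Call:
{"name": "move_arm", "arguments": {"plan": [[0,1,-0.5,0,0,0,0],[0,1,-0.5,0,0,0,0],[0,1,0,0,0,0,0],[0,1,0,0,0,0,0],[0,1,0,0,0,0,0]]}}

```text
t: 12.13
ee_pos: [0.4574, -0.0442, 0.1768]
tcp_rot: [-0.0, 0.775, -0.632, 0.0]
contact_force: [0.4, 0.5, -0.3]
finger_gap: 0.006
grasp_force: 0.0
```

Run:
```python
from h import *; import cv2
st(); look(['board','board_rear','seat','latch_peg','pivot']); a=vision.snapshot('side')[110:260,180:380,::-1]; b=vision.snapshot('top')[180:330,150:350,::-1]
cv2.imwrite('pics/s4.png',cv2.resize(np.hstack([a,b]),None,fx=2,fy=2,interpolation=cv2.INTER_CUBIC))
```

```text
t 12.13 tcp rack [-100.8  -47. ] z 176.8 toolx heading vs rack -89.9 down [ 0.001  0.001 -1.   ] F [ 0.4  0.5 -0.3] gap 0.01
top board [(array([-138.4, -331.5]), -2, 0.97), (array([ 112.9, -442.4]), 0, 0.87)]
top board_rear [(array([-109.8, -371.9]), 3, 0.75), (array([-5.6, 21. ]), 65, 0.74), (array([  81.3, -479.3]), 6, 0.56)]
top seat [(array([167.5, -21.6]), 2, 0.35)]
top latch_peg [(array([ -8.7, 177.3]), 98, 0.87), (array([168.9, -20.1]), 0, 0.68)]
top pivot [(array([ 50.9, 184. ]), 77, 0.57)]
side board [(array([ 113.5, -442.4]), 1, 0.86), (array([-4.6, 90.3]), 63, 0.75), (array([-141.1, -338. ]), 4, 0.56)]
side board_rear [(array([  81.8, -481.1]), 4, 0.8), (array([-3.1, 12.5]), 66, 0.76), (array([-109.8, -379.2]), 4, 0.58)]
side seat []
side latch_peg [(array([-10.1, 174.4]), 102, 0.5)]
side pivot [(array([ 49.2, 186.1]), 72, 0.75)]
```

View pics/s4.png

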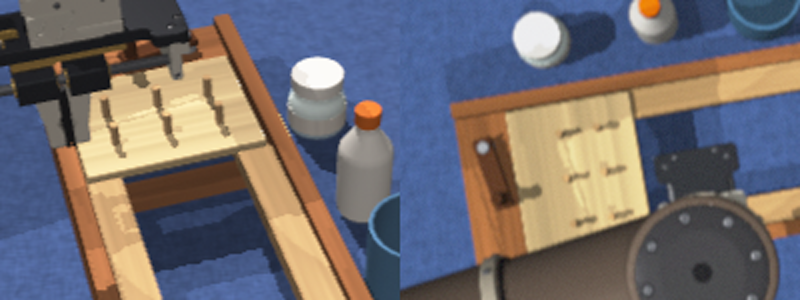

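The side half shows the board against the end block with its rear edge from (90,180) to (270,142). The top half shows the button still unturned. I'll check whether the rear edge has dropped by projecting the seated and unseated edge positions.

Run:
```python
from h import *; import cv2
im=vision.snapshot('side')[:,:,::-1].copy(); p=vision.camera_params('side'); T=np.linalg.inv(p['pose']); f=240/np.tan(np.radians(p['vertical_fov']/2))
def px(x,y,z):
    w=np.r_[O+M.T@np.array([x,y])/1000,z/1000,1]; c=T@w; return np.array([f*c[0]/c[2]+p['cx'],f*c[1]/c[2]+p['cy']])
x0,y0,k=190,140,6; c=cv2.resize(im[y0:y0+75,x0:x0+130],None,fx=k,fy=k,interpolation=cv2.INTER_NEAREST)
for z,y,col in((73,20,(0,0,255)),(63,20,(0,0,255)),(80,16.5,(255,0,0)),(70,16.5,(255,0,0))):
    a,b=[tuple(np.int32(((px(x,y,z)+.5)-[x0,y0])*k)) for x in(-85,85)]; cv2.line(c,a,b,col,1)
a,b=[tuple(np.int32(((px(x,-100,70)+.5)-[x0,y0])*k)) for x in(55,55)]
for s in(55,-55): cv2.line(c,*[tuple(int(v) for v in ((px(s,y,70)+.5)-[x0,y0])*k) for y in(-60,17)],(0,255,0),1)
cv2.imwrite('pics/s5.png',c)
```

```text
(no output)
```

View pics/s5.png

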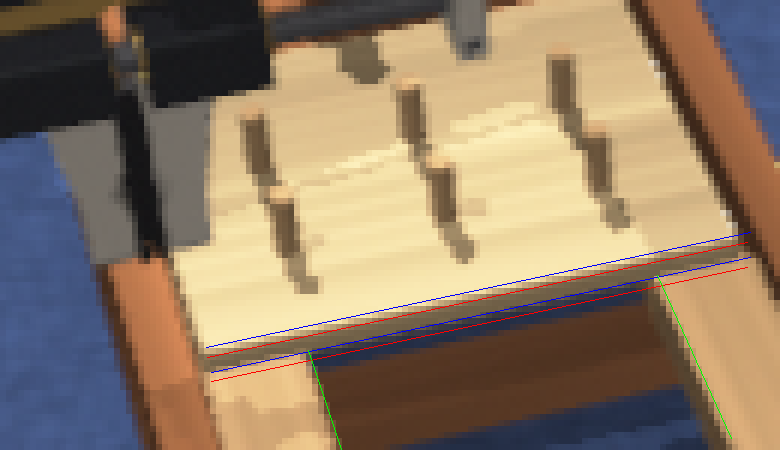

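The rear edge matches the seated (red) position, and a rear edge beyond y = 17.5 can't rest on the rail, so the board is seated. Next I'll move behind the peg at rack (-9,176).

Call:
{"name": "move_arm", "arguments": {"plan": [[-1,-0.25,0,0,0,0,0],[-1,-0.25,0,0,0,0,0],[-1,-0.25,0,0,0,0,0],[-1,-0.25,0,0,0,0,0],[-1,-0.25,0,0,0,0,0]]}}

```text
t: 13.3
ee_pos: [0.4628, 0.059, 0.1766]
tcp_rot: [-0.0, 0.774, -0.633, 0.0]
contact_force: [-0.1, -0.4, -0.1]
finger_gap: 0.005
grasp_force: 0.0
```

Call:
{"name": "move_arm", "arguments": {"plan": [[-1,-0.25,0,0,0,0,0],[-1,-0.25,0,0,0,0,0],[-1,-0.25,0,0,0,0,0],[-1,-0.25,0,0,0,0,0],[-1,-0.25,0,0,0,0,0]]}}

```text
t: 13.72
ee_pos: [0.4674, 0.1621, 0.1766]
tcp_rot: [-0.0, 0.774, -0.633, 0.0]
contact_force: [0.9, -0.4, -0.0]
finger_gap: 0.007
grasp_force: 0.0
```

Call:
{"name": "move_arm", "arguments": {"plan": [[-1,-0.25,0,0,0,0,0],[-1,-0.25,0,0,0,0,0],[-0.8,-0.2,0,0,0,0,0],[0,0,0,0,0,-1,0],[0,0,0,0,0,-1,0]]}}

```text
t: 14.13
ee_pos: [0.4699, 0.2198, 0.1763]
tcp_rot: [0.0, 0.818, -0.575, -0.0]
contact_force: [-0.5, -1.0, 0.1]
finger_gap: 0.003
grasp_force: 0.0
```

Call:
{"name": "move_arm", "arguments": {"plan": [[0,0,0,0,0,-1,0],[0,0,0,0,0,-1,0],[0,0,0,0,0,-1,0],[0,0,0,0,0,-1,0],[0,0,0,0,0,-1,0]]}}

```text
t: 14.55
ee_pos: [0.47, 0.2188, 0.1765]
tcp_rot: [0.0, 0.905, -0.425, -0.0]
contact_force: [0.5, 0.1, 0.7]
finger_gap: 0.006
grasp_force: 0.0
```

Call:
{"name": "move_arm", "arguments": {"plan": [[0,0,0,0,0,-1,0],[0,0,0,0,0,-1,0],[0,0,0,0,0,-1,0],[0,0,0,0,0,-1,0],[0,0,0,0,0,-0.2,0]]}}

```text
t: 14.97
ee_pos: [0.47, 0.2188, 0.1765]
tcp_rot: [0.0, 0.958, -0.288, -0.0]
contact_force: [0.1, -0.0, -0.2]
finger_gap: 0.008
grasp_force: 0.0
```

```bash
python3 -c "
from h import *; st(); look(['latch_peg','board'],['side'])"
```

```text
t 14.97 tcp rack [-36.3 208.3] z 176.5 toolx heading vs rack -45.0 down [-0. -0. -1.] F [ 0.1 -0.  -0.2] gap 0.01
side latch_peg [(array([-12.5, 173.9]), 101, 0.61)]
side board [(array([ 112.7, -439.1]), 2, 0.89), (array([-135.9, -334.8]), 6, 0.85), (array([-3.6, 90.5]), 62, 0.61)]
```

Call:
{"name": "move_arm", "arguments": {"plan": [[0,0.2,1,0,0,0,0],[0,0,1,0,0,0,0],[0,0,1,0,0,0,0],[0,0,0.9,0,0,0,0],[0,0,0,0,0,0,0]]}}

```text
t: 15.53
ee_pos: [0.4659, 0.2139, 0.0954]
tcp_rot: [0.002, 0.957, -0.291, -0.002]
contact_force: [-0.7, -0.6, -0.3]
finger_gap: 0.002
grasp_force: 0.0
```

Call:
{"name": "move_arm", "arguments": {"plan": [[0.4,0,0,0,0,0,0],[0.4,0,0,0,0,0,0],[0.4,0,0,0,0,0,0],[0.4,0,0,0,0,0,0],[0.4,0,0,0,0,0,0]]}}

```text
t: 15.95
ee_pos: [0.4999, 0.1913, 0.0986]
tcp_rot: [0.001, 0.957, -0.291, -0.001]
contact_force: [-2.7, -0.5, -0.1]
finger_gap: 0.001
grasp_force: 1.1
```

```bash
python3 -c "
from h import *; st(); look(['latch_peg','board'],['side'])"
```

```text
t 15.95 tcp rack [-12.4 175.5] z 98.6 toolx heading vs rack -45.2 down [-0.003 -0.002 -1.   ] F [-2.7 -0.5 -0.1] gap 0.0
side latch_peg [(array([ -6.7, 158. ]), 102, 0.83)]
side board [(array([-136.7, -332.3]), 1, 0.8), (array([-4.5, 88.9]), 61, 0.68), (array([ 109.8, -443.4]), 2, 0.66), (array([   1.1, -229.8]), 70, 0.54)]
```

Call:
{"name": "move_arm", "arguments": {"plan": [[0.4,0,0,0,0,0,0],[0.4,0,0,0,0,0,0],[0.4,0,0,0,0,0,0],[0.4,0,0,0,0,0,0],[0.4,0,0,0,0,0,0]]}}

```text
t: 16.52
ee_pos: [0.5356, 0.1712, 0.0988]
tcp_rot: [-0.001, 0.957, -0.29, 0.0]
contact_force: [-0.9, 1.5, 1.0]
finger_gap: 0.005
grasp_force: 0.9
```

Call:
{"name": "move_arm", "arguments": {"plan": [[0.3,0,0,0,0,0,0],[0.2,0,0,0,0,0,0],[0.1,0,0,0,0,0,0],[0.1,0,0,0,0,0,0]]}}

```text
t: 16.85
ee_pos: [0.546, 0.163, 0.0984]
tcp_rot: [0.0, 0.957, -0.29, -0.0]
contact_force: [-0.9, 2.0, -0.3]
finger_gap: 0.005
grasp_force: 1.3
```

```bash
python3 -c "
from h import *; st(); look(['latch_peg','board'],['side'])"
```

```text
t 16.85 tcp rack [ 27.2 138.6] z 98.4 toolx heading vs rack -45.2 down [-0. -0. -1.] F [-0.9  2.  -0.3] gap 0.01
side latch_peg []
side board [(array([ 110. , -441.8]), 3, 0.87), (array([-140.3, -336.1]), 2, 0.84), (array([-7.1, 90. ]), 64, 0.6)]
```

Call:
{"name": "move_arm", "arguments": {"plan": [[0.1,0,0,0,0,0,0],[0.1,0,0,0,0,0,0],[0.1,0,0,0,0,0,0]]}}

```text
t: 17.25
ee_pos: [0.5515, 0.1622, 0.0986]
tcp_rot: [-0.002, 0.957, -0.29, 0.0]
contact_force: [-1.9, 14.2, -3.8]
finger_gap: 0.004
grasp_force: 6.3
```

Call:
{"name": "move_arm", "arguments": {"plan": [[0.1,0,0,0,0,0,0],[0.05,0,0,0,0,0,0]]}}

```text
t: 17.42
ee_pos: [0.5544, 0.1623, 0.0987]
tcp_rot: [-0.003, 0.957, -0.289, 0.001]
contact_force: [-3.3, 19.9, -5.2]
finger_gap: 0.004
grasp_force: 8.7
```

```bash
python3 -c "
from h import *; st(); look(['latch_peg','board'],['side'])"
```

```text
t 17.42 tcp rack [ 35.2 136.2] z 98.7 toolx heading vs rack -45.1 down [ 0.003  0.006 -1.   ] F [-3.3 19.9 -5.2] gap 0.0
side latch_peg [(array([ 44.4, 124.2]), 103, 0.46)]
side board [(array([-3.9, 88.9]), 64, 0.89), (array([-136.2, -334.7]), 3, 0.83)]
```

Call:
{"name": "move_arm", "arguments": {"plan": [[-0.5,0,0,0,0,0,0],[-1,0,0,0,0,0,0],[-1,0,-1,0,0,0,0],[-1,0,-1,0,0,0,0],[-1,0,-1,0,0,0,0]]}}

```text
t: 17.98
ee_pos: [0.4774, 0.2081, 0.159]
tcp_rot: [0.001, 0.957, -0.29, -0.0]
contact_force: [1.5, 0.4, -0.1]
finger_gap: 0.005
grasp_force: 0.0
```

Run:
```python
from h import *; import cv2
st(); look(['latch_peg','board','pivot']); a=vision.snapshot('side')[100:250,180:380,::-1]; b=vision.snapshot('top')[180:330,150:350,::-1]
cv2.imwrite('pics/s6.png',cv2.resize(np.hstack([a,b]),None,fx=2,fy=2,interpolation=cv2.INTER_CUBIC))
```

```text
t 17.98 tcp rack [-31.2 196.4] z 159.0 toolx heading vs rack -45.1 down [-0.001 -0.001 -1.   ] F [ 1.5  0.4 -0.1] gap 0.01
top latch_peg [(array([ 47. , 128.6]), 97, 0.6)]
top board [(array([-1.5, 87.7]), 61, 0.81), (array([ 114.3, -446.9]), 4, 0.75), (array([-141.9, -333.2]), -2, 0.62)]
top pivot [(array([ 47.7, 187.4]), 78, 0.9)]
side latch_peg [(array([ 46.5, 123.5]), 104, 0.62)]
side board [(array([ 110.2, -442.3]), 0, 0.87), (array([-133.8, -334. ]), 3, 0.79), (array([-4.4, 90.4]), 62, 0.61)]
side pivot [(array([ 49.5, 183.4]), 74, 0.98), (array([ 0.6, 12.3]), 66, 0.28)]
```

View pics/s6.png

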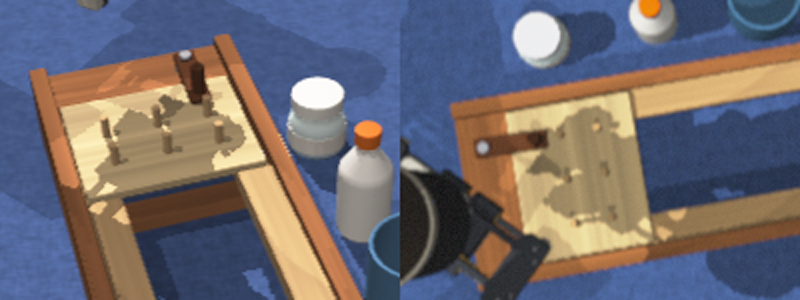

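The top half shows the turn-button from (483,148) to (547,138), parallel to the cheeks and across the board's edge. Measured peg and pivot positions give about 1.5 rad. The board is flat and the hand is clear, so I'll hand the job in.

```bash
python3 -c "
from h import *; print(env.close_job())"
```

```text
the job is handed in; nothing more can be done
None
```

I handed the job in after about 18 s of robot time: the board looks flat in the notch, the turn-button is across its edge at about 1.5 rad, the bystanders look undisturbed and the hand is clear; no verdict was returned.

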